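Refit the coils on the chassis studs

ROBOT

A 7-joint arm with a two-finger parallel gripper is mounted at the origin on the work surface. World frame = base frame: x ahead of the robot, y to its left, z up, the work surface at z = 0. Lengths are in mm, angles in rad, forces in N, time in s.
With the tool pointing down it reaches from about 350 to 900 mm from the base axis. Payload 7.2 kg.
Tool frame: the origin (TCP) lies midway between the tips of the shut fingers; the grasp point (between the pads) lies 19 mm behind it; z points along the fingers, y is the line along which they close (so a half turn about z gives the same grasp; the last joint's range is limited). The gripper opens to 88 mm and grips with 3 to 60 N. Pads are 20 mm wide; open, the fingers measure 115 mm over their backs; the gripper's body (75 mm by 178 mm) begins 61 mm behind the grasp point.
Start: joints at [-1.415, 0.411, -0.013, 1.596, 0.006, 1.134, -0.082], TCP at [138.72, 609.414, 222.653] pointing down, gripper open.
Joint ranges: [-2.95, 2.95], [-0.29, 1.99], [-1.47, 1.44], [0.14, 2.54], [-1.03, 4.17], [0.13, 1.85], [-2.86, 2.86]. Speed limits (rad/s): [2.39, 2.39, 3.01, 3.01, 3.14, 3.14, 3.14].

INTERFACE

Orientations are given as a rotation vector (axis times angle).
In Python, from plant import robot gives the robot as it stands. The module is installed in compiled form; this text tells all that it offers.
- The arm moves only by the tool play_rows, never from a script. Its argument "targets" is one flat list of numbers, 5 for each row, row after row: the closure, from -1 (fully open) to 1 (shut), then the shift along the tool's x, y, z each as a share of 300 mm, from -1 to 1, then the turn about the tool's z as a share of 360 degrees, from -1 to 1. In form: [grip, dx, dy, dz, spin, grip, dx, dy, dz, spin, ...]. A call has exactly 8 rows; each row is the pose to reach, as a shift and turn from the pose commanded when the call began, along the tool's axes at that moment, turning the shorter way round; what a row does not reach only later rows make up. A row lasts 1/8 s, in which the tool goes at most 62.5 mm and 10.7 degrees, less where a joint would pass 70% of its speed; a pose out of reach is approached as far as the arm can. A call with a number of a shift or a turn outside -1 to 1 is refused whole. A call with a gripper value outside its range is refused whole. The fingers move at their own pace and stop on an object; "force" is the grip in N (left out, the last holds). Time passes only in rows, so rows that repeat a pose let the fingers close, or fill a call up. It gives the time, the measured TCP pose, the force, the opening and the grip force at its end, in the units of the state.
- robot.state(): the state, without advancing time (a new reading comes with each control period).
- robot.read_camera(name): name is "side" or "top" or "wrist"; returns a dict with "frame" (420x560x3 uint8, red, green, blue), "fx", "fy", "cx", "cy" (pixels), "world_from_camera" (4x4, takes a point from camera to world coordinates). Camera axes: x right, y down, z forward; pixel columns grow to the right and rows downward; lengths in mm; the calibration is good to about 2 mm. A picture is of the moment at which its call begins. There is no depth.
- robot.close_job(): hands the job in; it is judged then, once.
The state is a dict: "time_s": time; "q": joint angles; "qvel": joint speeds; "tau": joint torques, N m; "eef_pos": TCP position; "tcp_rot": TCP orientation; "contact_force": force on the tool from outside, world axes, zero at the start; "moment": the same for the moment, N m; "opening": opening from 0.0 (shut) to 1.0 (fully open); "gripper_force": force on a finger pad.
Only numpy, scipy, OpenCV 4.12 (cv2) and the standard library are available. Lean on these libraries where they do the work, as an engineer would, in place of code of your own. Each camera call takes 0.05 s, during which the arm holds its last target. There are 200 camera calls.

TASK

Refit the coils in the open chassis. Over the tall threaded stud put, from the bottom up, the black rubber pad, the large coil and the steel washer with its narrow step upwards; over the short stud put the small coil. Everything lies flat, one on top of the other, let go and at rest; set the parts down, do not drop them, and leave the solder reel and the yellow transformer where they are.

Things in the scene. Friction and masses are not known exactly. Their poses are not given: they have to be found in the camera images.
- rubber_pad: black rubber ring with plain flat faces, 52 mm outside, 22 mm hole, 12 mm thick, about 30 g; lies flat on the blue bench mat (2 mm thick mat on the bench). Origin: centre of its underside; z up along its axis. Round, so its yaw is of no account.
- large_coil: large ring-shaped (toroidal) coil wound with dark red enamelled wire, 56 mm outside, 22 mm hole, 22 mm high, about 220 g; lies flat on the mat. Origin: centre of its underside; z up along its axis.
- steel_washer: bare steel clamping washer: a flange 42 mm outside and 8 mm thick, with a step 31 mm across and 4 mm high on top (12 mm in all), 20 mm hole right through, about 60 g; lies flat on the mat, step up. Origin: centre of its underside; z up along its axis.
- small_coil: small ring-shaped coil wound with bright copper wire on a green core, 38 mm outside, 19 mm hole, 16 mm high, about 60 g; lies flat on the mat. Origin: centre of its underside; z up along its axis.
- tall_stud: fixed square aluminium plate, 70 x 70 x 3 mm, on the chassis floor with a steel threaded stud, 10.6 mm diameter, standing 54 mm above the plate in its middle. Origin: centre of the plate's underside (3 mm above the bench, on the chassis floor), z up along the stud: the first part sits at 3 mm, the stud's top is at 57 mm.
- chassis: fixed open chassis, a dark steel tray 260 mm (x) by 330 mm (y) with a 3 mm floor and walls 22 mm high; a green circuit board with parts up to 38 mm above the bench lies along its +x side, x from 40 to 116 mm; it stands to the left or the right of the mat. Origin: centre of its underside.
- short_stud: fixed round aluminium plate, 54 mm diameter, 3 mm thick, on the chassis floor with a steel threaded stud, 10.6 mm diameter, standing 26 mm above the plate in its middle. Origin: centre of the plate's underside, z up along the stud: a part sits at 3 mm, the stud's top is at 29 mm.
- solder_reel: solder reel with blue flanges, 44 mm across, 38 mm high, upright on the mat among the parts; not to be moved. Origin: centre of its underside.
- transformer: small transformer with yellow winding, 44 x 46 mm and 30 mm high, on the mat among the parts; not to be moved. Origin: centre of its underside.
There are look-alikes about, which are no part of the job. What is shaped like the small_coil but purple is not meant. Leave any purple look-alike of the large_coil alone.

How it is judged:
By the outcome, as a careful person would: the job done as asked, in the order asked, and still so for the second after the job is handed in, with the robot touching nothing.
It also fails if it takes over 104 s, if anything falls off the work surface, if the arm or the gripper's body presses on something with over 40 N, if the wrist force passes 120 N, or if a joint passes its speed limit or range.

## Working session

There is one attempt and no reset: what is moved stays moved. The work goes in short steps, Python scripts to look and compute and a tool call to move; the robot and the scene stay as the last step left them, time stands still between calls to the robot, and variables do not carry over. Pictures are saved under pics/ and viewed, at most 14 in all, crops included, and the job is handed in when it is done.

Besides the shell and the picture viewer there is one more tool, called after "Call:" as a command line: name --argument value ..., lists and objects as JSON in quotes. play_rows: Moves the arm, as the interface text tells. Shift numbers are shares of 300 mm and turn numbers shares of 360 degrees, none past 1 either way. Its arguments: {"type":"object","properties":{"targets":{"type":"array"},"force":{"type":"number"}},"required":["targets"]}

```bash
mkdir -p pics
python3 - <<'E'
from plant import robot
import cv2,numpy as np
for n in("top","side"):
    c=robot.read_camera(n);cv2.imwrite(f"pics/{n}0.png",c["frame"][:,:,::-1])
    print(n,c["fx"],c["fy"],c["cx"],c["cy"],np.round(c["world_from_camera"],4).tolist())
s=robot.state();print(s["time_s"],s["eef_pos"],s["tcp_rot"],s["opening"])
E
```

```text
top 512.71575628203 512.71575628203 277.1857295305408 212.3316693449419 [[-0.0107, -0.9858, 0.1678, 248.0682], [-0.9999, 0.0101, -0.0044, 6.3695], [0.0027, -0.1679, -0.9858, 1180.1572], [0.0, 0.0, 0.0, 1.0]]
side 495.0700066419671 495.0700066419671 280.0335270868761 208.04475802864937 [[-0.9573, -0.193, 0.2154, 232.5735], [-0.289, 0.612, -0.7361, 727.0519], [0.0103, -0.7669, -0.6417, 655.3726], [0.0, 0.0, 0.0, 1.0]]
0.1 [138.62075542 608.96272826 221.88892228] [-3.50759033e-01 -3.12187467e+00  2.27874995e-03] 1.0042379547702809
```

View pics/top0.png

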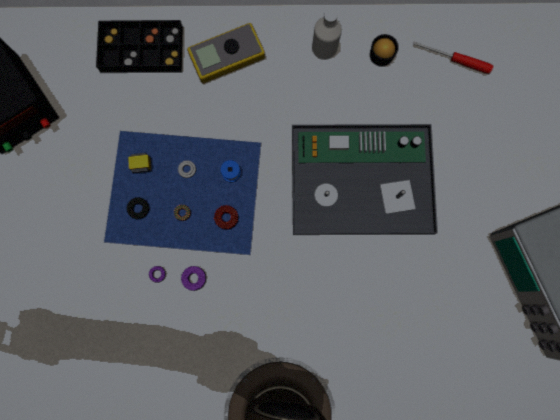

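View pics/side0.png

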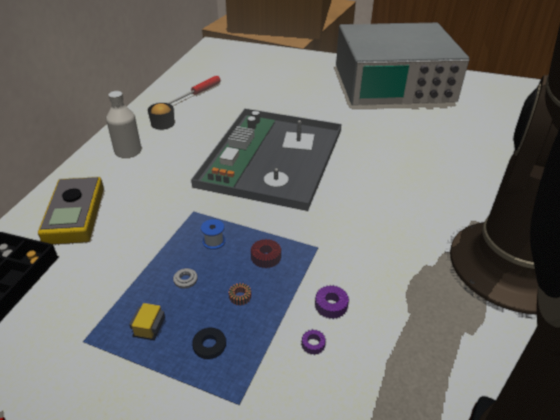

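Top view: yellow transformer (139,163), washer (187,169), reel (231,171), pad (138,208), copper coil (182,213), red coil (227,217), short stud round plate (326,195), tall stud square plate (398,196). Candidates for the small coil are copper (182,213) and purple (157,273); for the large coil, red (227,217) and purple (194,278). The description's colours fit the copper and the red ones. I'll confirm with a crop while measuring.

```bash
cat > h.py <<'E'
import cv2,numpy as np
from scipy.optimize import least_squares
def proj(c,P):
    T=np.linalg.inv(c["world_from_camera"]);q=np.asarray(P)@T[:3,:3].T+T[:3,3]
    return np.c_[c["fx"]*q[:,0]/q[:,2]+c["cx"],c["fy"]*q[:,1]/q[:,2]+c["cy"]]
def unproj(c,u,v,z):
    M=c["world_from_camera"];d=M[:3,:3]@[(u-c["cx"])/c["fx"],(v-c["cy"])/c["fy"],1]
    return M[:3,3]+d*(z-M[2,3])/d[2]
def cen(h):
    m=cv2.moments(h.astype(np.float32));return np.array([m["m10"],m["m01"]])/m["m00"]
def hull(m,u,v,r):
    w=np.zeros_like(m,np.uint8);cv2.circle(w,(int(u),int(v)),int(r),1,-1)
    n,l,st,ce=cv2.connectedComponentsWithStats((m&(w>0)).astype(np.uint8))
    i=1+np.argmax(st[1:,4]);p=np.argwhere(l==i)[:,::-1]
    return cv2.convexHull(p.astype(np.float32)),st[i]
def fit(c,h,D,z0,z1,g):
    a=np.linspace(0,2*np.pi,48)
    k=np.vstack([np.c_[D/2*np.cos(a),D/2*np.sin(a),0*a+z] for z in(z0,z1)])
    f=lambda p:cen(cv2.convexHull(proj(c,k+[p[0],p[1],0]).astype(np.float32)))-cen(h)
    return least_squares(f,g,diff_step=1e-3).x
E
python3 - <<'E'
from plant import robot
from h import *
C={n:robot.read_camera(n) for n in("top","side")}
O={"pad":(52,2,14,(138,208),(209,342)),"large":(56,2,24,(227,217),(266,253)),"washer":(42,2,10,(187,169),(185,277)),
"small":(38,2,18,(182,213),(240,293)),"reel":(44,2,40,(231,171),(213,233)),"short":(54,3,6,(326,195),(276,179)),"tall":(70,6,6.1,(398,196),(298,141))}
for k,(D,z0,z1,a,b) in O.items():
  for n,p in(("top",a),("side",b)):
    f=C[n]["frame"];hsv=cv2.cvtColor(f,cv2.COLOR_RGB2HSV);H,S,V=[hsv[...,i].astype(int) for i in range(3)]
    blue=(H>100)&(H<130)&(S>80)
    m={"pad":V<50,"reel":(S>60)&(V>150)&(H>95)&(H<125),"short":(V>130)&(S<60),"tall":(V>130)&(S<60)}.get(k,~blue)
    try:
        h,st=hull(m,*p,D*.42 if n=="top" else D*.5);g=unproj(C[n],*p,(z0+z1)/2)[:2]
        print(k,n,st,np.round(fit(C[n],h,D,z0,z1,g),1),"click",np.round(g,1))
    except Exception as e: print(k,n,e)
f=C["top"]["frame"]
x=cv2.resize(f[125:290,105:265],None,fx=3.4,fy=3.4,interpolation=2);y=cv2.resize(f[120:240,290:440],None,fx=1.7,fy=1.7,interpolation=2)
o=np.zeros((561,800,3),np.uint8);o[:x.shape[0],:x.shape[1]]=x;o[:y.shape[0],545:545+y.shape[1]]=y
cv2.imwrite("pics/crop1.png",o[:,:,::-1])
E
```

```text
pad top [127 197  23  23 350] [461.3 324.3] click [461.1 324. ]
pad side [193 328  33  31 689] [461.  325.6] click [461.3 324.4]
large top [213 205  25  24 412] [437.8 120.2] click [437.  116.9]
large side [250 239  32  29 753] [436.8 119.2] click [435.7 120.1]
washer top [178 160  18  18 217] [554.5 213.8] click [553.7 212.4]
washer side [173 268  25  20 368] [554.4 212.7] click [554.7 211.8]
small top [173 204  18  17 189] [450.3 222.2] click [447.9 221.3]
small side [228 283  24  23 414] [449.3 221.4] click [449.1 220.4]
reel top attempt to get argmax of an empty sequence
reel side [202 220  21  14 192] [553.6  90.7] click [544.5 107.2]
short top Residuals are not finite in the initial point.
short side [264 172  24  14 240] [ 489.7 -114.4] click [ 488.3 -112.4]
tall top [387 199   3   3   4] [ 474.7 -258.2] click [ 483.8 -281.7]
tall side [283 132  31  18 411] [ 482.6 -279.1] click [ 482.4 -275.1]h.py:10: RuntimeWarning: invalid value encountered in divide
  m=cv2.moments(h.astype(np.float32));return np.array([m["m10"],m["m01"]])/m["m00"]
```

View pics/crop1.png

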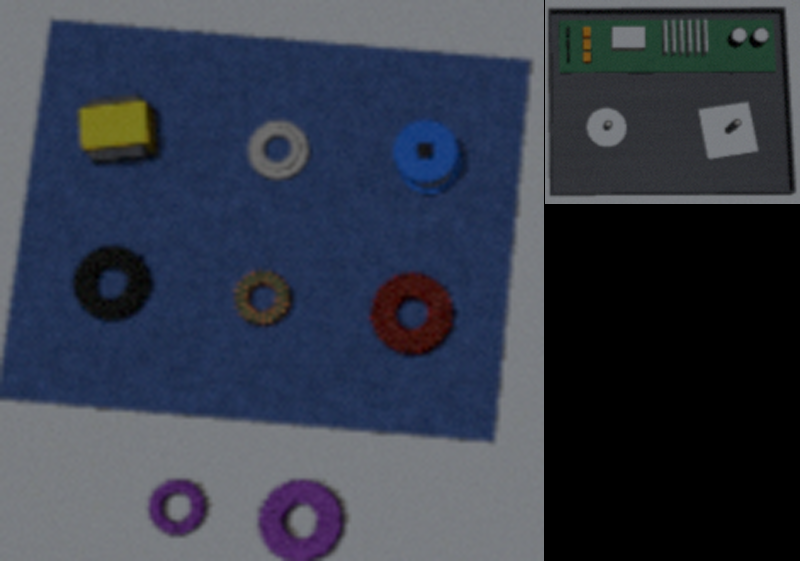

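Crop confirms it: copper/green coil and dark red coil on the mat are the right ones, the two purple rings lie off the mat; pad, washer, reel, transformer are clear. I start by moving towards the pad and squaring the tool to the world axes.

Call:
play_rows --targets '[-1,-0.1,-0.05,0.02,-0.006,-1,-0.25,-0.14,0.06,-0.014,-1,-0.4,-0.22,0.1,-0.022,-1,-0.55,-0.3,0.14,-0.03,-1,-0.7,-0.38,0.18,-0.0356,-1,-0.82,-0.45,0.2,-0.0356,-1,-0.88,-0.48,0.207,-0.0356,-1,-0.88,-0.48,0.207,-0.0356]' --force 20

```text
time_s: 1.2
eef_pos: [365.4, 409.1, 160.3]
tcp_rot: [0.005, 3.141, -0.001]
contact_force: [0.1, -0.3, -0.2]
opening: 1.0
gripper_force: 0.0
```

Call:
play_rows --targets '[-1,-0.06,-0.05,0.03,0,-1,-0.14,-0.12,0.08,0,-1,-0.22,-0.2,0.12,0,-1,-0.29,-0.26,0.15,0,-1,-0.319,-0.28,0.167,0,-1,-0.319,-0.28,0.167,0,-1,-0.319,-0.28,0.167,0,-1,-0.319,-0.28,0.167,0]'

```text
time_s: 2.2
eef_pos: [459.1, 327.6, 110.8]
tcp_rot: [-0.003, 3.141, 0.001]
contact_force: [-1.0, 0.2, 0.1]
opening: 0.999
gripper_force: 0.0
```

Run:
```python
from plant import robot
from h import *
c=robot.read_camera("wrist");cv2.imwrite("pics/w1.png",c["frame"][:,:,::-1])
print(c["fx"],np.round(c["world_from_camera"],3).tolist());s=robot.state();print(s["eef_pos"],s["tcp_rot"])
print(proj(c,[[461,325,14],[461,325,2]]))
t=robot.read_camera("top");f=t["frame"]
V=f.max(2);print(f[200:203,396:404].tolist()[0],f[193:196,320].tolist())
for D,z0,z1,p in((54,3,6,(326,195)),(70,6,6.1,(398,196))):
    h,st=hull(V>90,*p,30);print(st,fit(t,h,D,z0,z1,unproj(t,*p,6)[:2]))
```

```text
358.3256333765476 [[-0.002, 0.965, 0.262, 387.624], [1.0, 0.002, 0.002, 327.634], [0.001, 0.262, -0.965, 273.565], [0.0, 0.0, 0.0, 1.0]]
[459.25475793 327.39700041 110.78689404] [-2.19034359e-03  3.14144220e+00  1.02030903e-03]
[[270.08862153 210.12312141]
 [270.24086047 205.96501919]]
[[142, 146, 149], [141, 145, 149], [142, 145, 149], [142, 145, 150], [141, 145, 149], [139, 143, 149], [141, 144, 148], [139, 142, 146]] [[140, 144, 148], [140, 144, 150], [141, 143, 149]]
[314 183  24  23 423] [ 489.72931841 -112.89084165]
[380 180  36  34 889] [ 483.26158055 -279.89773587]
```

View pics/w1.png

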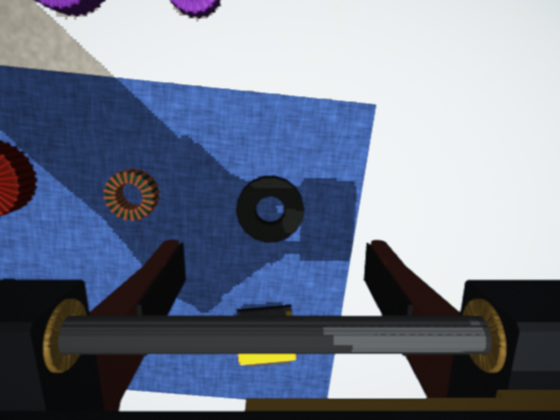

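The wrist view shows the pad at (270,209), matching the measured position (461,325). Descend and grip.

Call:
play_rows --targets '[-1,-0.006,-0.008,0.06,0,-1,-0.006,-0.008,0.15,0,-1,-0.006,-0.008,0.24,0,-1,-0.006,-0.008,0.31,0,-1,-0.006,-0.008,0.34,0,-1,-0.006,-0.008,0.352,0,-1,-0.006,-0.008,0.352,0,1,-0.006,-0.008,0.352,0]' --force 15

```text
time_s: 3.3
eef_pos: [462.1, 324.4, 5.6]
tcp_rot: [0.0, 3.141, 0.001]
contact_force: [0.1, -0.3, 0.5]
opening: 0.92
gripper_force: 0.0
```

Call:
play_rows --targets '[1,0,0,0,0,1,0,0,0,0,1,0,0,0,0,1,0,0,0,0,1,0,0,0,0,1,0,0,0,0,1,0,0,-0.01,0,1,0,0,-0.03,0]'

```text
time_s: 4.3
eef_pos: [461.4, 323.8, 13.8]
tcp_rot: [-0.0, -3.141, 0.001]
contact_force: [0.1, 0.3, -0.2]
opening: 0.586
gripper_force: 15.0
```

Call:
play_rows --targets '[1,0,0,-0.08,0,1,0,-0.03,-0.18,0,1,-0.01,-0.12,-0.25,0,1,-0.02,-0.26,-0.28,0,1,-0.03,-0.42,-0.28,0,1,-0.04,-0.6,-0.28,0,1,-0.05,-0.78,-0.28,0,1,-0.06,-0.95,-0.28,0]'

```text
time_s: 5.3
eef_pos: [479.7, 37.2, 98.4]
tcp_rot: [0.001, 3.141, 0.0]
contact_force: [0.7, 0.1, -0.4]
opening: 0.585
gripper_force: 15.0
```

Call:
play_rows --targets '[1,0,-0.17,0,0,1,0,-0.34,0,0,1,0,-0.51,0,0,1,0,-0.68,0,0,1,0,-0.82,0,0,1,0,-0.9,0,0,1,0,-0.93,0,0,1,0,-0.93,0,0]'

```text
time_s: 6.3
eef_pos: [479.6, -239.8, 97.9]
tcp_rot: [-0.001, -3.142, -0.0]
contact_force: [0.3, 0.8, -0.6]
opening: 0.588
gripper_force: 15.0
```

Run:
```python
from plant import robot
from h import *
c=robot.read_camera("wrist");cv2.imwrite("pics/w2.png",c["frame"][:,:,::-1])
s=robot.state();p=s["eef_pos"];print(p)
print(proj(c,[[483,-279.5,60],[483,-279.5,6],[490,-113.3,32],[490,-113.3,6],[p[0],p[1],p[2]-3],[p[0],p[1],p[2]+9]]))
```

```text
[ 479.6896525  -238.95825061   97.8116213 ]
[[206.75084303 239.55811676]
 [219.95115094 213.94753939]
 [460.67908753 234.7337125 ]
 [443.15195344 222.94651707]
 [275.06420821 257.81081769]
 [275.14070446 268.10603622]]
```

View pics/w2.png

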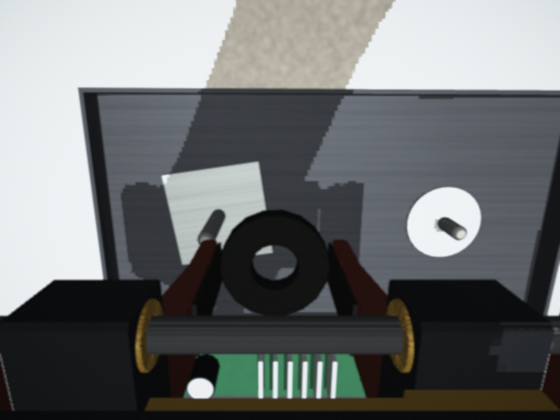

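Wrist view: tall stud tip at (207,239), short stud tip (460,234), both within 1 px of prediction; the pad hangs centred (274,263). Align, then lower.

Call:
play_rows --targets '[1,-0.004,-0.04,0,0,1,-0.008,-0.1,0,0,1,-0.011,-0.135,0,0,1,-0.011,-0.135,0,0,1,-0.011,-0.135,0.03,0,1,-0.011,-0.135,0.06,0,1,-0.011,-0.135,0.06,0,1,-0.011,-0.135,0.06,0]'

```text
time_s: 7.35
eef_pos: [482.9, -280.3, 79.7]
tcp_rot: [0.0, -3.141, -0.0]
contact_force: [-0.1, -0.5, 0.6]
opening: 0.585
gripper_force: 15.0
```

Call:
play_rows --targets '[1,0,0.002,0.05,0,1,0,0.002,0.1,0,1,0,0.002,0.15,0,1,0,0.002,0.19,0,1,0,0.002,0.215,0,1,0,0.002,0.226,0,1,0,0.002,0.232,0,1,0,0.002,0.232,0]'

```text
time_s: 8.35
eef_pos: [483.1, -280.0, 10.5]
tcp_rot: [0.0, 3.141, -0.0]
contact_force: [0.8, 0.4, -0.6]
opening: 0.588
gripper_force: 15.0
```

Call:
play_rows --targets '[1,0,0,0.002,0,1,0,0,0.004,0,1,0,0,0.004,0,-0.4,0,0,0.004,0,-0.4,0,0,0.004,0,-0.4,0,0,0.004,0,-0.4,0,0,0.004,0,-0.4,0,0,0.004,0]'

```text
time_s: 9.35
eef_pos: [482.9, -279.9, 9.0]
tcp_rot: [0.0, 3.142, -0.0]
contact_force: [-0.5, 0.1, 0.1]
opening: 0.698
gripper_force: 0.0
```

Call:
play_rows --targets '[-0.4,0,0,-0.05,0,-0.4,0,0,-0.15,0,-0.4,0,0,-0.27,0,-1,0,0.02,-0.33,0,-1,0.02,0.15,-0.337,0,-1,0.04,0.33,-0.337,0,-1,0.06,0.52,-0.337,0,-1,0.08,0.7,-0.337,0]'

```text
time_s: 10.35
eef_pos: [458.3, -67.6, 110.4]
tcp_rot: [-0.001, 3.141, 0.0]
contact_force: [0.1, 0.1, 0.2]
opening: 1.001
gripper_force: 0.0
```

Call:
play_rows --targets '[-1,0.02,0.18,0,0,-1,0.04,0.36,0,0,-1,0.06,0.52,0,0,-1,0.072,0.61,0,0,-1,0.072,0.633,0,0,-1,0.072,0.633,0,0,-1,0.072,0.633,0,0,-1,0.072,0.633,0,0]'

```text
time_s: 11.35
eef_pos: [437.5, 118.8, 110.1]
tcp_rot: [-0.003, -3.142, 0.0]
contact_force: [0.5, 0.0, 0.7]
opening: 1.0
gripper_force: 0.0
```

Run:
```python
from plant import robot
from h import *
c=robot.read_camera("wrist");t=robot.read_camera("top")
s=robot.state();print(s["eef_pos"],proj(c,[[437.3,119.8,24]]),proj(t,[[483,-279.7,18]]))
f=cv2.resize(t["frame"][170:225,360:435],(400,293),interpolation=2)
w=cv2.resize(c["frame"],(400,300));cv2.imwrite("pics/w3.png",np.hstack([w[:293],f])[:,:,::-1])
```

```text
[437.49424525 119.24875678 110.15377828] [[275.03685446 211.35116159]] [[398.38250813 195.30609858]]
```

View pics/w3.png

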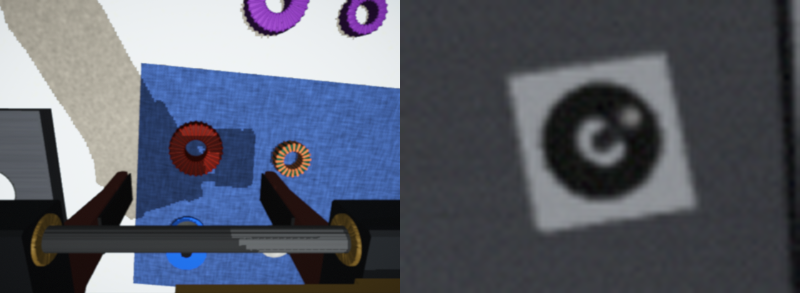

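Left: the red coil at (195,148) is centred under the gripper; right: pad flat, centred over the stud. Grasp the large coil.

Call:
play_rows --targets '[-1,0,0.002,0.06,0,-1,0,0.002,0.15,0,-1,0,0.002,0.24,0,-1,0,0.002,0.31,0,-1,0,0.002,0.338,0,-1,0,0.002,0.348,0,-1,0,0.002,0.348,0,1,0,0.002,0.348,0]' --force 35

```text
time_s: 12.45
eef_pos: [437.8, 120.8, 6.4]
tcp_rot: [0.0, 3.14, 0.001]
contact_force: [-0.1, 0.6, 0.3]
opening: 0.918
gripper_force: 0.0
```

Call:
play_rows --targets '[1,0,0,0,0,1,0,0,0,0,1,0,0,0,0,1,0,0,0,0,1,0,0,0,0,1,0,0,0,0,1,0,0,-0.01,0,1,0,0,-0.03,0]'

```text
time_s: 13.45
eef_pos: [437.0, 120.7, 14.6]
tcp_rot: [0.0, -3.141, 0.0]
contact_force: [0.0, 0.2, -2.2]
opening: 0.605
gripper_force: 35.0
```

Call:
play_rows --targets '[1,0,0,-0.08,0,1,0,-0.02,-0.18,0,1,-0.01,-0.08,-0.26,0,1,-0.03,-0.19,-0.3,0,1,-0.05,-0.33,-0.3,0,1,-0.07,-0.48,-0.3,0,1,-0.09,-0.63,-0.3,0,1,-0.11,-0.78,-0.3,0]'

```text
time_s: 14.45
eef_pos: [470.3, -114.6, 105.0]
tcp_rot: [-0.0, 3.141, 0.0]
contact_force: [0.8, -1.0, -3.1]
opening: 0.604
gripper_force: 35.0
```

Call:
play_rows --targets '[1,-0.015,-0.14,0,0,1,-0.03,-0.27,0,0,1,-0.04,-0.37,0,0,1,-0.043,-0.42,0,0,1,-0.043,-0.42,0,0,1,-0.043,-0.42,0,0,1,-0.043,-0.42,0,0,1,-0.043,-0.42,0,0]'

```text
time_s: 15.45
eef_pos: [483.4, -238.5, 104.8]
tcp_rot: [-0.002, 3.142, 0.0]
contact_force: [0.5, 0.2, -2.7]
opening: 0.605
gripper_force: 35.0
```

Run:
```python
from plant import robot
from h import *
c=robot.read_camera("wrist")
s=robot.state();p=s["eef_pos"];print(p,proj(c,[[483,-279.7,60],[483,-279.7,18],[p[0],p[1],p[2]+18],[p[0],p[1],p[2]-4]]))
f=c["frame"];cv2.imwrite("pics/w4.png",cv2.resize(f[150:350,140:420],None,fx=2,fy=2)[:,:,::-1])
```

```text
[ 483.36819185 -238.73576811  104.79945457] [[206.16948488 229.60296186]
 [216.76297112 210.77900252]
 [272.95327347 276.62157756]
 [273.07337956 256.82734718]]
```

View pics/w4.png

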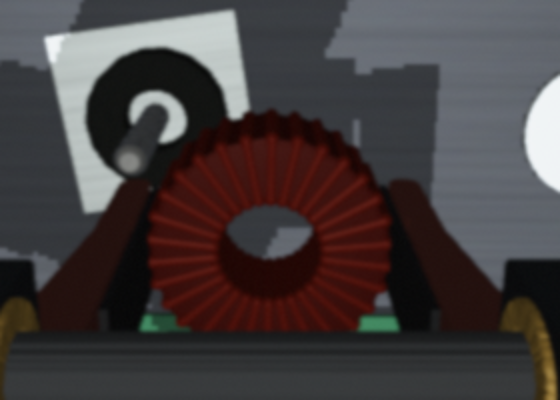

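The stud tip at crop (129,158) and coil hole at (270,251) are both within about 1 mm of prediction. Align and lower.

Call:
play_rows --targets '[1,0,-0.05,0,0,1,0,-0.11,0,0,1,0,-0.138,0,0,1,0,-0.138,0,0,1,0,-0.138,0.03,0,1,0,-0.138,0.06,0,1,0,-0.138,0.06,0,1,0,-0.138,0.06,0]'

```text
time_s: 16.5
eef_pos: [483.3, -280.6, 86.6]
tcp_rot: [0.0, -3.141, -0.0]
contact_force: [0.0, 0.2, -2.0]
opening: 0.611
gripper_force: 35.0
```

Call:
play_rows --targets '[1,0,0,0.04,0,1,0,0,0.09,0,1,0,0,0.14,0,1,0,0,0.175,0,1,0,0,0.195,0,1,0,0,0.205,0,1,0,0,0.208,0,1,0,0,0.208,0]'

```text
time_s: 17.5
eef_pos: [483.4, -280.9, 24.6]
tcp_rot: [0.0, 3.141, -0.0]
contact_force: [-0.3, -0.6, -3.0]
opening: 0.606
gripper_force: 35.0
```

Call:
play_rows --targets '[1,0,0,0.002,0,1,0,0,0.003,0,1,0,0,0.004,0,1,0,0,0.005,0,1,0,0,0.006,0,1,0,0,0.006,0,1,0,0,0.006,0,1,0,0,0.006,0]'

```text
time_s: 18.5
eef_pos: [483.2, -280.8, 22.6]
tcp_rot: [0.0, 3.142, 0.0]
contact_force: [-0.2, -0.2, -2.0]
opening: 0.608
gripper_force: 35.0
```

Call:
play_rows --targets '[1,0,0,0.001,0,1,0,0,0.002,0,1,0,0,0.002,0,1,0,0,0.002,0,1,0,0,0.002,0,1,0,0,0.002,0,1,0,0,0.002,0,1,0,0,0.002,0]'

```text
time_s: 19.5
eef_pos: [483.2, -280.8, 21.9]
tcp_rot: [-0.0, -3.142, -0.0]
contact_force: [-0.3, 1.4, -0.9]
opening: 0.61
gripper_force: 35.0
```

Call:
play_rows --targets '[-0.5,0,0,0,0,-0.5,0,0,0,0,-0.5,0,0,0,0,-0.5,0,0,0,0,-0.5,0,0,-0.05,0,-0.5,0,0,-0.15,0,-0.5,0,0,-0.26,0,-0.5,0,0,-0.293,0]'

```text
time_s: 20.5
eef_pos: [484.4, -281.5, 112.7]
tcp_rot: [0.0, 3.138, -0.002]
contact_force: [-0.8, 0.0, -0.3]
opening: 0.748
gripper_force: 0.0
```

Call:
play_rows --targets '[-1,-0.02,0.06,0,0,-1,-0.04,0.2,0,0,-1,-0.06,0.36,0,0,-1,-0.08,0.52,0,0,-1,-0.1,0.68,0,0,-1,-0.12,0.8,0,0,-1,-0.14,0.9,0,0,-1,-0.15,0.97,0,0]'

```text
time_s: 21.5
eef_pos: [527.3, 13.6, 108.5]
tcp_rot: [0.004, -3.139, -0.001]
contact_force: [-0.3, -0.1, -0.2]
opening: 0.999
gripper_force: 0.0
```

Call:
play_rows --targets '[-1,-0.03,0.15,0,0,-1,-0.05,0.32,0,0,-1,-0.07,0.48,0,0,-1,-0.086,0.6,0,0,-1,-0.086,0.68,0,0,-1,-0.086,0.68,0,0,-1,-0.086,0.68,0,0,-1,-0.086,0.68,0,0]'

```text
time_s: 22.5
eef_pos: [554.0, 212.7, 109.6]
tcp_rot: [-0.003, -3.141, 0.001]
contact_force: [0.5, 0.1, 0.5]
opening: 1.0
gripper_force: 0.0
```

Run:
```python
from plant import robot
from h import *
c=robot.read_camera("wrist");t=robot.read_camera("top")
s=robot.state();print(s["eef_pos"],proj(c,[[554.5,213.3,14]])*.714,(proj(t,[[483,-279.7,40]])-[360,170])*5.33+[400,0])
f=cv2.resize(t["frame"][170:225,360:435],(400,293),interpolation=2)
w=cv2.resize(c["frame"],(400,300));cv2.imwrite("pics/w5.png",np.hstack([w[:293],f])[:,:,::-1])
```

```text
[554.21725891 212.97801542 109.912199  ] [[196.10457515 149.09901785]] [[616.74605432 124.52699277]]
```

View pics/w5.png

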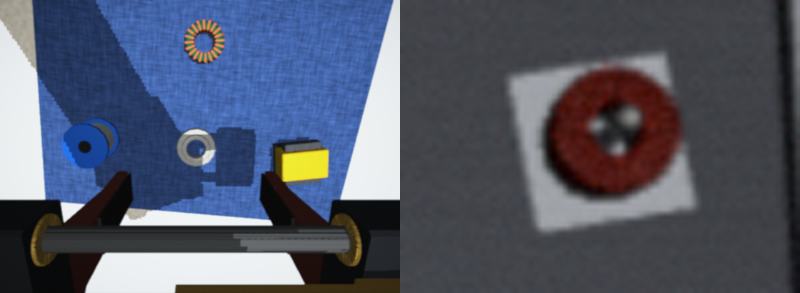

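Left: washer at (195,148) centred, neighbours clear; right: red coil flat over the stud. Grasp the washer.

Call:
play_rows --targets '[-1,-0.001,0.001,0.06,0,-1,-0.001,0.001,0.15,0,-1,-0.001,0.001,0.24,0,-1,-0.001,0.001,0.31,0,-1,-0.001,0.001,0.338,0,-1,-0.001,0.001,0.35,0,-1,-0.001,0.001,0.351,0,1,-0.001,0.001,0.351,0]' --force 30

```text
time_s: 23.6
eef_pos: [554.8, 214.7, 5.2]
tcp_rot: [0.0, 3.14, 0.001]
contact_force: [-0.2, 0.5, 0.2]
opening: 0.926
gripper_force: 0.0
```

Call:
play_rows --targets '[1,0,0,0,0,1,0,0,0,0,1,0,0,0,0,1,0,0,0,0,1,0,0,0,0,1,0,0,0,0,1,0,0,0,0,1,0,0,-0.02,0]'

```text
time_s: 24.6
eef_pos: [553.9, 214.4, 10.2]
tcp_rot: [-0.0, -3.141, 0.001]
contact_force: [-0.2, 0.3, -0.0]
opening: 0.461
gripper_force: 30.0
```

Call:
play_rows --targets '[1,0,0,-0.08,0,1,0,-0.01,-0.18,0,1,0.02,-0.06,-0.27,0,1,0.05,-0.18,-0.317,0,1,0.09,-0.33,-0.317,0,1,0.13,-0.49,-0.317,0,1,0.16,-0.65,-0.317,0,1,0.19,-0.81,-0.317,0]'

```text
time_s: 25.6
eef_pos: [497.0, -29.9, 106.1]
tcp_rot: [-0.0, 3.141, 0.0]
contact_force: [1.1, -0.2, -0.3]
opening: 0.464
gripper_force: 30.0
```

Call:
play_rows --targets '[1,0.015,-0.15,0,0,1,0.03,-0.32,0,0,1,0.04,-0.48,0,0,1,0.045,-0.6,0,0,1,0.045,-0.68,0,0,1,0.045,-0.7,0,0,1,0.045,-0.7,0,0,1,0.045,-0.7,0,0]'

```text
time_s: 26.6
eef_pos: [484.1, -237.0, 105.6]
tcp_rot: [0.003, -3.142, -0.001]
contact_force: [0.3, 1.3, -1.0]
opening: 0.463
gripper_force: 30.0
```

Run:
```python
from plant import robot
from h import *
c=robot.read_camera("wrist")
s=robot.state();p=s["eef_pos"];print(p,(proj(c,[[483,-279.7,60],[483,-279.7,40],[p[0],p[1],p[2]+5],[p[0],p[1],p[2]-3]])-[140,150])*2)
f=c["frame"];cv2.imwrite("pics/w6.png",cv2.resize(f[150:350,140:420],None,fx=2,fy=2)[:,:,::-1])
```

```text
[ 484.07253812 -237.08570111  105.61589516] [[127.68849039 156.22780045]
 [138.99992129 136.99913923]
 [266.63078545 228.78275223]
 [266.67308144 215.37057296]]
```

View pics/w6.png

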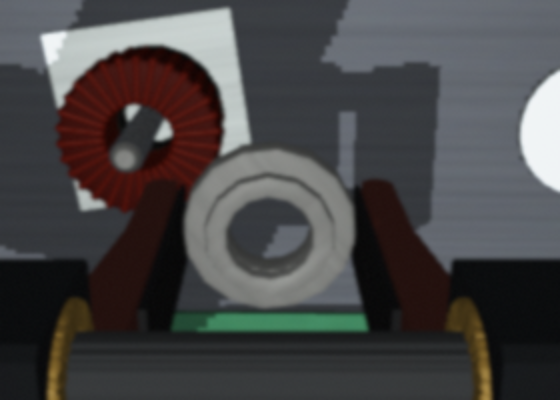

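Stud tip at (124,157), washer (step up) centred at (269,226): offsets about 1 mm. Align and lower.

Call:
play_rows --targets '[1,0.001,-0.05,0,0,1,0.003,-0.11,0,0,1,0.003,-0.146,0,0,1,0.003,-0.146,0,0,1,0.003,-0.146,0.03,0,1,0.003,-0.146,0.06,0,1,0.003,-0.146,0.06,0,1,0.003,-0.146,0.06,0]'

```text
time_s: 27.65
eef_pos: [482.9, -282.1, 87.5]
tcp_rot: [0.0, -3.141, -0.0]
contact_force: [1.0, -0.7, -0.3]
opening: 0.462
gripper_force: 30.0
```

Call:
play_rows --targets '[1,0,0,0.03,0,1,0,0,0.06,0,1,0,0,0.09,0,1,0,0,0.115,0,1,0,0,0.13,0,1,0,0,0.137,0,1,0,0,0.14,0,1,0,0,0.14,0]'

```text
time_s: 28.65
eef_pos: [483.0, -282.4, 45.8]
tcp_rot: [0.0, 3.141, -0.0]
contact_force: [0.3, -0.2, -1.3]
opening: 0.462
gripper_force: 30.0
```

Call:
play_rows --targets '[1,0,0.003,0.002,0,1,0,0.003,0.004,0,1,0,0.003,0.006,0,1,0,0.003,0.007,0,1,0,0.003,0.008,0,1,0,0.003,0.008,0,1,0,0.003,0.008,0,1,0,0.003,0.008,0]'

```text
time_s: 29.65
eef_pos: [482.9, -281.4, 43.2]
tcp_rot: [0.0, 3.142, 0.0]
contact_force: [-0.4, 0.1, -0.5]
opening: 0.46
gripper_force: 30.0
```

Call:
play_rows --targets '[1,0,0,0.001,0,1,0,0,0.002,0,1,0,0,0.003,0,1,0,0,0.003,0,1,0,0,0.003,0,1,0,0,0.003,0,1,0,0,0.003,0,1,0,0,0.003,0]'

```text
time_s: 30.65
eef_pos: [482.9, -281.4, 42.3]
tcp_rot: [0.0, 3.142, 0.0]
contact_force: [0.8, 0.2, 0.1]
opening: 0.464
gripper_force: 30.0
```

Call:
play_rows --targets '[1,0,0,0.001,0,1,0,0,0.001,0,1,0,0,0.002,0,1,0,0,0.002,0,1,0,0,0.002,0,1,0,0,0.002,0,1,0,0,0.002,0,1,0,0,0.002,0]'

```text
time_s: 31.65
eef_pos: [482.9, -281.4, 41.9]
tcp_rot: [0.0, 3.141, 0.0]
contact_force: [-2.1, 0.7, 5.4]
opening: 0.463
gripper_force: 30.0
```

Contact felt (5.4 N): release, retreat, on to the copper coil.

Call:
play_rows --targets '[0,0,0,0,0,-0.2,0,0,0,0,-0.2,0,0,0,0,-0.2,0,0,0,0,-0.2,0,0,-0.05,0,-0.2,0,0,-0.13,0,-0.2,0,0,-0.2,0,-0.2,0,0,-0.227,0]'

```text
time_s: 32.65
eef_pos: [483.7, -281.9, 111.9]
tcp_rot: [0.0, 3.139, -0.002]
contact_force: [-1.4, -0.3, -0.2]
opening: 0.6
gripper_force: 0.0
```

Call:
play_rows --targets '[-1,0.01,0.06,0,0,-1,0.02,0.2,0,0,-1,0.03,0.36,0,0,-1,0.04,0.52,0,0,-1,0.05,0.68,0,0,-1,0.06,0.8,0,0,-1,0.07,0.9,0,0,-1,0.08,0.97,0,0]'

```text
time_s: 33.65
eef_pos: [457.3, 12.2, 109.1]
tcp_rot: [0.004, -3.14, -0.001]
contact_force: [0.7, 0.6, 0.1]
opening: 1.003
gripper_force: 0.0
```

Call:
play_rows --targets '[-1,0.01,0.15,0,0,-1,0.02,0.32,0,0,-1,0.03,0.48,0,0,-1,0.03,0.62,0,0,-1,0.03,0.7,0,0,-1,0.03,0.705,0,0,-1,0.03,0.705,0,0,-1,0.03,0.705,0,0]'

```text
time_s: 34.65
eef_pos: [449.8, 219.7, 109.7]
tcp_rot: [-0.003, -3.141, 0.001]
contact_force: [-0.6, 0.3, -0.5]
opening: 1.001
gripper_force: 0.0
```

Run:
```python
from plant import robot
from h import *
c=robot.read_camera("wrist");t=robot.read_camera("top")
s=robot.state();print(s["eef_pos"],proj(c,[[449.8,221.8,18]])*.714)
f=cv2.resize(t["frame"][170:225,360:435],(400,293),interpolation=2)
w=cv2.resize(c["frame"],(400,300));cv2.imwrite("pics/w7.png",np.hstack([w[:293],f])[:,:,::-1])
```

```text
[450.02151758 220.03375911 109.84213593] [[197.46534921 149.68085996]]
```

View pics/w7.png

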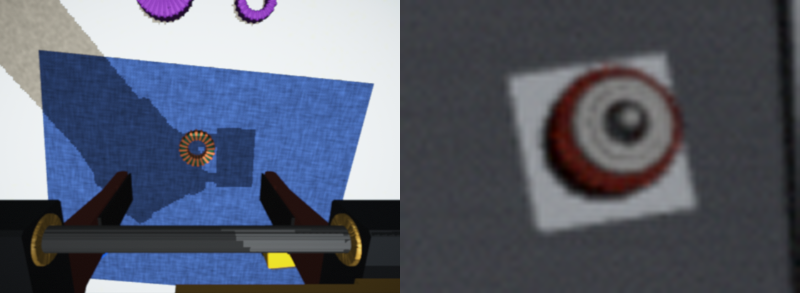

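Left: copper coil at (197,149) under the gripper; right: washer flat on the coil with its step up, stud through. Grasp the small coil.

Call:
play_rows --targets '[-1,0.001,0.003,0.06,0,-1,0.001,0.003,0.15,0,-1,0.001,0.003,0.24,0,-1,0.001,0.003,0.31,0,-1,0.001,0.003,0.338,0,-1,0.001,0.003,0.348,0,-1,0.001,0.003,0.348,0,1,0.001,0.003,0.348,0]' --force 25

```text
time_s: 35.75
eef_pos: [450.1, 222.2, 6.1]
tcp_rot: [0.0, 3.141, 0.001]
contact_force: [0.8, 0.5, 0.7]
opening: 0.922
gripper_force: 0.0
```

Call:
play_rows --targets '[1,0,0,0,0,1,0,0,0,0,1,0,0,0,0,1,0,0,0,0,1,0,0,0,0,1,0,0,0,0,1,0,0,0,0,1,0,0,-0.02,0]'

```text
time_s: 36.75
eef_pos: [449.3, 221.8, 11.3]
tcp_rot: [-0.0, -3.141, 0.001]
contact_force: [-0.1, 0.1, 0.2]
opening: 0.413
gripper_force: 25.0
```

Call:
play_rows --targets '[1,0,0,-0.08,0,1,0,-0.01,-0.18,0,1,-0.02,-0.06,-0.25,0,1,-0.04,-0.18,-0.267,0,1,-0.06,-0.33,-0.267,0,1,-0.08,-0.49,-0.267,0,1,-0.1,-0.65,-0.267,0,1,-0.12,-0.81,-0.267,0]'

```text
time_s: 37.75
eef_pos: [485.8, -22.4, 92.0]
tcp_rot: [-0.0, 3.141, 0.0]
contact_force: [1.4, 0.3, -0.5]
opening: 0.41
gripper_force: 25.0
```

Call:
play_rows --targets '[1,-0.015,-0.1,0,0,1,-0.015,-0.16,0,0,1,-0.015,-0.18,0,0,1,-0.015,-0.18,0,0,1,-0.015,-0.18,0,0,1,-0.015,-0.18,0,0,1,-0.015,-0.18,0,0,1,-0.015,-0.18,0,0]'

```text
time_s: 38.75
eef_pos: [490.1, -74.8, 91.5]
tcp_rot: [0.0, -3.142, -0.0]
contact_force: [-0.2, -0.0, -1.0]
opening: 0.409
gripper_force: 25.0
```

Run:
```python
from plant import robot
from h import *
c=robot.read_camera("wrist")
s=robot.state();p=s["eef_pos"];print(p,(proj(c,[[489.8,-113.5,32],[489.8,-113.5,6],[p[0],p[1],p[2]+12],[p[0],p[1],p[2]-4]])-[140,150])*2)
f=c["frame"];cv2.imwrite("pics/w8.png",cv2.resize(f[150:350,140:420],None,fx=2,fy=2)[:,:,::-1])
```

```text
[490.11356925 -74.84656927  91.51607514] [[148.16752096 144.76059054]
 [159.82332359 122.75779932]
 [266.52606058 241.35965673]
 [266.66276982 213.59680147]]
```

View pics/w8.png

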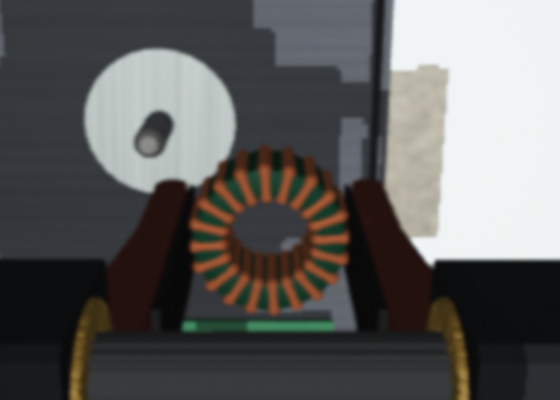

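Short stud tip (149,145) as predicted; coil centred at (269,238). Align and lower.

Call:
play_rows --targets '[1,0,-0.05,0,0,1,0,-0.1,0,0,1,0,-0.13,0,0,1,0,-0.13,0.02,0,1,0,-0.13,0.06,0,1,0,-0.13,0.1,0,1,0,-0.13,0.12,0,1,0,-0.13,0.12,0]'

```text
time_s: 39.8
eef_pos: [489.7, -113.7, 54.8]
tcp_rot: [0.0, -3.14, -0.0]
contact_force: [0.6, -0.4, -0.4]
opening: 0.408
gripper_force: 25.0
```

Call:
play_rows --targets '[1,0,0,0.03,0,1,0,0,0.06,0,1,0,0,0.09,0,1,0,0,0.115,0,1,0,0,0.13,0,1,0,0,0.14,0,1,0,0,0.144,0,1,0,0,0.144,0]'

```text
time_s: 40.8
eef_pos: [490.2, -114.0, 12.4]
tcp_rot: [0.0, 3.141, 0.0]
contact_force: [-0.1, -0.3, -0.2]
opening: 0.409
gripper_force: 25.0
```

Call:
play_rows --targets '[1,0,0,0.001,0,1,0,0,0.002,0,1,0,0,0.003,0,1,0,0,0.004,0,1,0,0,0.004,0,1,0,0,0.004,0,1,0,0,0.004,0,1,0,0,0.004,0]'

```text
time_s: 41.8
eef_pos: [490.1, -114.0, 11.1]
tcp_rot: [0.0, 3.142, 0.0]
contact_force: [0.6, -0.5, -0.5]
opening: 0.409
gripper_force: 25.0
```

Call:
play_rows --targets '[1,0,0,0.001,0,1,0,0,0.002,0,1,0,0,0.003,0,1,0,0,0.004,0,1,0,0,0.005,0,1,0,0,0.005,0,1,0,0,0.005,0,1,0,0,0.005,0]'

```text
time_s: 42.8
eef_pos: [490.1, -114.0, 9.6]
tcp_rot: [0.0, 3.142, 0.0]
contact_force: [-0.3, -1.0, 0.0]
opening: 0.411
gripper_force: 25.0
```

Call:
play_rows --targets '[1,0,0,0.001,0,1,0,0,0.001,0,1,0,0,0.002,0,1,0,0,0.002,0,1,0,0,0.002,0,1,0,0,0.002,0,1,0,0,0.002,0,1,0,0,0.002,0]'

```text
time_s: 43.8
eef_pos: [490.2, -114.0, 9.4]
tcp_rot: [0.0, 3.141, 0.0]
contact_force: [-1.6, 0.4, 5.1]
opening: 0.412
gripper_force: 25.0
```

Contact (5 N). Release, retreat up and away towards the base side for a clear view.

Call:
play_rows --targets '[0.1,0,0,0,0,-0.1,0,0,0,0,-0.1,0,0,0,0,-0.1,0,0,0,0,-0.1,0,0,-0.05,0,-0.1,0,0,-0.15,0,-0.1,0,0,-0.27,0,-0.1,0,0,-0.37,0]'

```text
time_s: 44.8
eef_pos: [490.4, -114.1, 122.4]
tcp_rot: [0.0, 3.14, -0.0]
contact_force: [0.3, -0.1, 0.4]
opening: 0.551
gripper_force: 0.0
```

Call:
play_rows --targets '[-0.1,0,0.05,-0.05,0,-0.1,0,0.15,-0.1,0,-0.1,0,0.28,-0.15,0,-0.1,0,0.38,-0.2,0,-0.1,0,0.4,-0.2,0,-0.1,0,0.4,-0.2,0,-0.1,0,0.4,-0.2,0,-0.1,0,0.4,-0.2,0]'

```text
time_s: 45.8
eef_pos: [489.9, 4.8, 179.6]
tcp_rot: [-0.003, -3.141, 0.001]
contact_force: [-0.5, 0.2, 0.2]
opening: 0.549
gripper_force: 0.0
```

Run:
```python
from plant import robot
from h import *
c=robot.read_camera("side");t=robot.read_camera("top")
a=cv2.resize(c["frame"][105:205,190:350],(640,400),interpolation=2)[:,:400+0] if 0 else cv2.resize(c["frame"][105:205,240:340],(400,400),interpolation=2)
f=cv2.resize(t["frame"][150:250,310:410+25],(400,320),interpolation=2)
b=np.zeros((400,400,3),np.uint8);b[:320]=f
cv2.imwrite("pics/end.png",np.hstack([a,b])[:,:,::-1]);print(robot.state()["eef_pos"],robot.state()["time_s"])
```

```text
[489.98922914   5.23532397 179.7346547 ] 45.9
```

View pics/end.png

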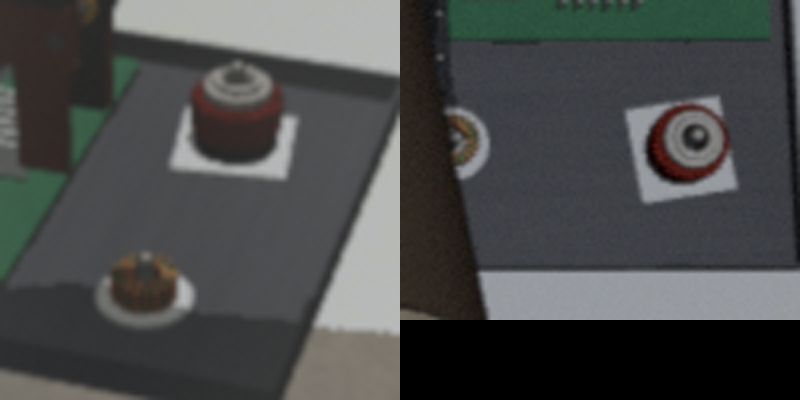

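The stack (pad, red coil, washer with step up) stands flat on the tall stud at (237,110), and the copper coil sits flat on the short stud at (145,283). The gripper is clear of everything.

```bash
python3 -c "
from plant import robot
print(robot.close_job())"
```

```text
the job is handed in; nothing more can be done
None
```

The job is handed in at about 46 s: rubber pad, large red coil and steel washer (step up) lie flat on the tall stud and the copper coil on the short stud; the reel and transformer were not touched, and no verdict came back.

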